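Park the microscope objectives in their colour-coded collars

ROBOT

A 6-joint arm with a two-finger parallel gripper is mounted at the origin on the work surface. World frame = base frame: x ahead of the robot, y to its left, z up, the work surface at z = 0. Lengths are in m, angles in rad, forces in N, time in s.
With the tool pointing down it reaches from about 0.375 to 0.975 m from the base axis. Payload 3.8 kg.
Tool frame: the origin (TCP) lies midway between the tips of the shut fingers; the grasp point (between the pads) lies 19 mm behind it; z points along the fingers, y is the direction in which the jaws open and shut (so a half turn about z gives the same grasp; the last joint's range is limited). The gripper opens to 85 mm and grips with 20 to 120 N. Pads are 22 mm wide; open, the fingers measure 114 mm over their backs; the gripper's body (76 mm by 85 mm) begins 54 mm behind the grasp point. The pads swing forward as they close: fully open they stand 13 mm farther back than shut.
Start: joints at [-1.302, 0.264, 1.604, -0, 1.274, -0.037], TCP at [0.203, -0.644, 0.231] pointing down, gripper open.
Joint ranges: [-2.63, 2.63], [-0.94, 2.18], [0.31, 2.57], [-1.31, 4.45], [0, 2.66], [-2.55, 2.55]. Speed limits (rad/s): [2.57, 2.57, 3.14, 3.14, 3.14, 3.14].

INTERFACE

Orientations are given as a rotation vector (axis times angle).
In Python, from workcell import bot gives the robot as it stands. The module is installed in compiled form; this text tells all that it offers.
- The arm moves only by the tool move_arm, never from a script. Its argument "steps" is a list of rows, each a list of 5 numbers: the shift along the tool's x, y, z in mm, then the turn about the tool's z in degrees, then the opening in per cent of the stroke, from 0 (shut) to 100 (fully open). In form: [[tx, ty, tz, turn, claw], ...]. A call has 1 to 20 rows; each row is the pose to reach, as a shift and turn from the pose commanded when the call began, along the tool's axes at that moment; what a row does not reach only later rows make up. A row lasts 1/10 s, in which the tool goes at most 50 mm and 8.59 degrees, less where a joint would pass 70% of its speed; a pose out of reach is approached as far as the arm can. A call with a gripper value outside its range is refused whole. The fingers move at their own pace and stop on an object; "newtons" is the grip in N (left out, the last holds). Time passes only in rows, so rows that repeat a pose let the fingers close. It gives the time, the measured TCP pose, the force and the opening at its end, in the units of the state.
- bot.read_state(): the state, without advancing time (a new reading comes with each control period).
- bot.read_camera(name): name is "side" or "top"; returns a dict with "pixels" (384x512x3 uint8, red, green, blue), "depth" (384x512 float32, m along the optical axis (not along the pixel's ray), 0 where there is no reading), "fovy" (degrees; the focal length in pixels is half the picture's height over the tangent of half this angle, whatever the lens; pixels are square), "cx", "cy" (the principal point, pixels), "xyz" and "attitude" of the camera in the world. Camera axes: x right, y up, looking along -z (the intrinsics and any distortion apply to the point x, -y, -z); pixel columns grow to the right and rows downward; lengths in m; the calibration is good to about 2 mm. A picture is of the moment at which its call begins.
- bot.finish_job(): hands the job in, once; it reports no verdict.
The state is a dict: "time": time; "q": joint angles; "joint_vel": joint speeds; "joint_torque": joint torques, N m; "tool_pos": TCP position; "tcp_rot": TCP orientation; "wrist_force": force on the tool from outside, world axes, zero at the start; "torque": the same for the moment, N m; "width": opening from 0.0 (shut) to 1.0 (fully open).
Only numpy, scipy, OpenCV 4.12 (cv2) and the standard library are available. Lean on these libraries where they do the work, as an engineer would, in place of code of your own. Each camera call takes 0.05 s, during which the arm holds its last target.

TASK

Put the four microscope objectives away: each must stand upright on the felt inside the parking collar whose colour matches its own colour band, set down gently and never tipped over or dropped. Someone has parked a wrong objective in the green collar, so that one has to come out before the green objective can go in. Leave the oil bottle and the calibration disc where they are.

Things in the scene. Friction and masses are not known exactly. Their poses are not given: they have to be found in the camera images.
- objective_red: Microscope objective with a red colour band: a loose upright silver cylinder 28 mm in diameter and 38 mm high (dark knurl lines near the foot), topped by a red cone that narrows to a dark nose with the lens; 52 mm tall in all, about 0.12 kg. Its cone shows red from above. Origin: centre of its underside; z up along its axis.
- objective_yellow: Microscope objective with a yellow colour band: a loose upright silver cylinder 30 mm in diameter and 41 mm high (dark knurl lines near the foot), topped by a yellow cone that narrows to a dark nose with the lens; 56 mm tall in all, about 0.12 kg. Its cone shows yellow from above. Origin: centre of its underside; z up along its axis.
- objective_green: Microscope objective with a green colour band: a loose upright silver cylinder 32 mm in diameter and 44 mm high (dark knurl lines near the foot), topped by a green cone that narrows to a dark nose with the lens; 60 mm tall in all, about 0.12 kg. Its cone shows green from above. Origin: centre of its underside; z up along its axis.
- objective_blue: Microscope objective with a blue colour band: a loose upright silver cylinder 34 mm in diameter and 48 mm high (dark knurl lines near the foot), topped by a blue cone that narrows to a dark nose with the lens; 66 mm tall in all, about 0.12 kg. Its cone shows blue from above. Origin: centre of its underside; z up along its axis.
- collar_red: Red parking collar: a red ring fixed to the bench, 66 mm outside diameter, 48 mm inside diameter, 14 mm high, open at the top; its floor is dark felt level with the bench. Origin: centre of the ring at bench level; z up. Empty at the start.
- collar_yellow: Yellow parking collar: a yellow ring fixed to the bench, 66 mm outside diameter, 48 mm inside diameter, 14 mm high, open at the top; its floor is dark felt level with the bench. Origin: centre of the ring at bench level; z up. Empty at the start.
- collar_green: Green parking collar: a green ring fixed to the bench, 66 mm outside diameter, 48 mm inside diameter, 14 mm high, open at the top; its floor is dark felt level with the bench. Origin: centre of the ring at bench level; z up. At the start one of the red, yellow and blue objectives stands in it.
- collar_blue: Blue parking collar: a blue ring fixed to the bench, 66 mm outside diameter, 48 mm inside diameter, 14 mm high, open at the top; its floor is dark felt level with the bench. Origin: centre of the ring at bench level; z up. Empty at the start.
- oil_bottle: Small amber immersion-oil bottle with a white cap, 28 mm in diameter, 58 mm high, loose, standing on the bench. Not to be moved. Origin: centre of its underside.
- puck: Steel calibration disc with a small black square chip on top, 32 mm in diameter, 10 mm high, loose, lying on the bench. Not to be moved. Origin: centre of its underside.
Things that resemble listed ones, but are neither listed nor needed, are in the scene too. Leave any purple look-alike of the objective_red alone.

How it is judged:
By the outcome, as a careful person would: the job done as asked, in the order asked, and still so for the second after the job is handed in, with the robot touching nothing.
It also fails if it takes over 96 s, if anything falls off the work surface, if the arm or the gripper's body presses on something with over 40 N, if the wrist force passes 120 N, or if a joint passes its speed limit or range.

## Working session

There is one attempt and no reset: what is moved stays moved. The work goes in short steps, Python scripts to look and compute and a tool call to move; the robot and the scene stay as the last step left them, time stands still between calls to the robot, and variables do not carry over. Pictures are saved under pics/ and viewed, and the job is handed in when it is done.

Besides the shell and the picture viewer there is one more tool, called after "Emit:" as a command line: name --pt "numbers of a row" for each row, then --argument value for the rest. move_arm: Moves the arm, as the interface text tells. Its arguments: {"type":"object","properties":{"steps":{"type":"array","items":{"type":"array","items":{"type":"number"}}},"newtons":{"type":"number"}},"required":["steps"]}

```bash
mkdir -p pics
cat > h.py <<'E'
import numpy as np, cv2
from workcell import bot
def look(n,f):
    d=bot.read_camera(n); np.savez(''+f+'.npz',**{k:np.array(v) for k,v in d.items()})
    cv2.imwrite('pics/'+f+'.png',d['pixels'][:,:,::-1]); return d
E
python3 - <<'E'
from h import *
for n in('top','side'):
    d=look(n,n+'1'); print({k:v for k,v in d.items() if k not in('pixels','depth')})
print(bot.read_state())
E
```

```text
{'fovy': 43.26798509430478, 'cx': 255.83163344611043, 'cy': 189.72108962356663, 'xyz': array([0.43570482, 0.01943231, 0.98595235]), 'attitude': array([ 0.06895201, -0.11306772, -1.59652729])}
{'fovy': 49.674640138872356, 'cx': 257.62215586467846, 'cy': 187.3523753266672, 'xyz': array([0.28377088, 0.79270508, 0.62426154]), 'attitude': array([ 0.19812117, -1.34718141, -2.52270138])}
{'time': 0.1, 'q': array([-1.30189010e+00,  2.64689389e-01,  1.60523586e+00, -2.86377322e-05,
        1.27372482e+00, -3.68969554e-02]), 'joint_vel': array([-0.00050731,  0.00042352, -0.00248851, -0.00119236, -0.00037569,
        0.00085993]), 'joint_torque': array([ 1.80349809e-03, -5.16705036e+01, -3.68588018e+01,  5.01117177e-05,
        6.28197929e-03, -5.67797917e-05]), 'tool_pos': array([ 0.20302867, -0.64304276,  0.23007959]), 'tcp_rot': array([-3.10292201e+00, -4.78187288e-01,  4.16501897e-04]), 'wrist_force': array([0.31411942, 0.13163498, 0.65102581]), 'torque': array([-0.00052955, -0.03220489, -0.0044874 ]), 'width': 1.0005199268538203}
```

```bash
sleep 1
```

```text
(no output)
```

View pics/top1.png

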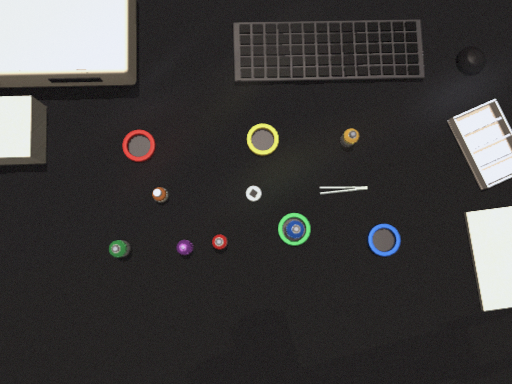

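View pics/side1.png

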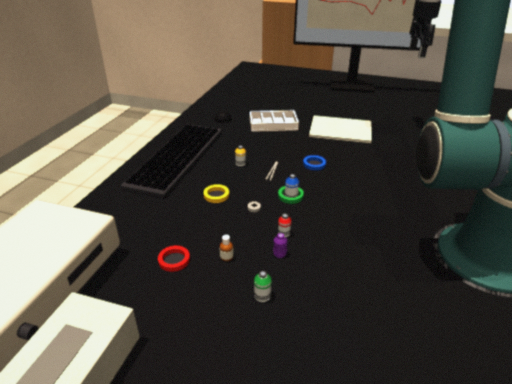

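The top view shows the blue objective (294,230) in the green collar. The other objectives are green (119,249), red (220,242) and yellow (350,137). The empty collars are red (139,146), yellow (263,139) and blue (384,240). The purple decoy is at (185,247), the bottle at (160,195) and the disc at (254,193). Next I'll turn these pixels into positions.

```bash
cat >> h.py <<'E'
from scipy.spatial.transform import Rotation as R
from scipy.optimize import least_squares
def cloud(d):
    h,w=d['depth'].shape; f=h/2/np.tan(np.radians(float(d['fovy']))/2)
    u,v=np.meshgrid(np.arange(w),np.arange(h)); z=np.array(d['depth']).astype(float)
    P=np.stack([(u-d['cx'])/f*z,-(v-d['cy'])/f*z,-z],-1)
    W=P@R.from_rotvec(d['attitude']).as_matrix().T+d['xyz']; W[z==0]=np.nan
    return W
def circ(p,r=None):
    c=np.nanmean(p,0)
    s=least_squares(lambda q:np.hypot(*(p-q[:2]).T)-(q[2] if r is None else r),[*c,.03],loss='soft_l1',f_scale=.002)
    return s.x
E
cat > m.py <<'E'
from h import *
import sys
seeds=dict(green=(119,249),purple=(185,247),red=(220,242),blue=(294,230),yellow=(350,137),bottle=(160,195),puck=(254,193),cR=(139,146),cY=(263,139),cG=(294,229),cB=(384,240))
d=np.load('top1.npz'); W=cloud(d); s=np.load('side1.npz'); S=cloud(s)
bg=W[(W[...,2]<.01)&(W[...,2]>-.02)]; print('bench z',np.median(bg[:,2]))
A=np.c_[bg[:,:2],np.ones(len(bg))]; print('plane',np.linalg.lstsq(A,bg[:,2],rcond=None)[0])
for k,(u,v) in seeds.items():
    p=W[v-22:v+23,u-22:u+23].reshape(-1,3); c=W[v,u,:2]
    rr=.05 if k[0]=='c' else .028
    Q=p[np.hypot(*(p[:,:2]-c).T)<rr]; 
    q=S.reshape(-1,3); q=q[np.hypot(*(q[:,:2]-c).T)<rr]
    if k[0]=='c':
        r=Q[(Q[:,2]>.008)&(Q[:,2]<.018)]; print(k,c.round(4),'top',circ(r[:,:2],.0285).round(4),len(r)); 
        r=q[(q[:,2]>.010)&(q[:,2]<.018)]; print('   side',circ(r[:,:2],.0285).round(4),len(r))
    else:
        zm=np.nanmax(Q[:,2]); t=Q[Q[:,2]>zm-.004]; print(k,'zmax',zm.round(4),'topc',t[:,:2].mean(0).round(4),len(t),'side zmax',np.nanmax(q[:,2]).round(4), 'topc',q[q[:,2]>np.nanmax(q[:,2])-.004][:,:2].mean(0).round(4))
        rad=dict(green=.016,red=.014,blue=.017,yellow=.015,bottle=.014,purple=.014,puck=.016)[k]
        b=q[(q[:,2]>.015)&(q[:,2]<.036)] 
        if len(b)>5:
            print('   side body circ',circ(b[:,:2],rad).round(4),len(b))
E
python3 m.py
```

```text
bench z 0.00034849223707356103
plane [-0.00071951 -0.00066399  0.00078164]
green zmax 0.0633 topc [0.4393 0.2618] 36 side zmax 0.0613 topc [0.4382 0.2615]
   side body circ [0.4385 0.2605 0.03  ] 124
purple zmax 0.0567 topc [0.4372 0.1356] 18 side zmax 0.0524 topc [0.4368 0.136 ]
   side body circ [0.4373 0.1345 0.03  ] 94
red zmax 0.0556 topc [0.4465 0.0665] 30 side zmax 0.053 topc [0.4456 0.0668]
   side body circ [0.4458 0.0657 0.03  ] 93
blue zmax 0.0708 topc [ 0.4671 -0.0814] 17 side zmax 0.066 topc [ 0.4645 -0.0792]
   side body circ [ 0.465  -0.0824  0.03  ] 87
yellow zmax 0.0591 topc [ 0.6495 -0.2013] 31 side zmax 0.057 topc [ 0.6481 -0.2003]
   side body circ [ 0.6489 -0.2023  0.03  ] 66
bottle zmax 0.0609 topc [0.5437 0.1834] 41 side zmax 0.0589 topc [0.5428 0.1843]
   side body circ [0.5435 0.1819 0.03  ] 122
puck zmax 0.0151 topc [ 0.5408 -0.0027] 67 side zmax 0.012 topc [ 0.5406 -0.0017]
cR [0.6461 0.2276] top [0.646 0.227 0.03 ] 400
   side [0.6454 0.2282 0.03  ] 280
cY [ 0.6549 -0.0278] top [ 0.653 -0.025  0.03 ] 381
   side [ 0.652 -0.024  0.03 ] 154
cG [ 0.465  -0.0782] top [ 0.468  -0.0827  0.03  ] 411
   side [ 0.4676 -0.0841  0.03  ] 154
cB [ 0.4395 -0.2681] top [ 0.4413 -0.2625  0.03  ] 421
   side [ 0.4396 -0.2621  0.03  ] 108
```

Top and side cameras agree to about 1–2 mm. First I'll square the tool to the world axes and set a partial opening.

Emit:
move_arm --pt "0 0 0 8.5 60" --pt "0 0 0 17 60" --pt "0 0 0 17.5 60" --pt "0 0 0 17.5 60" --newtons 30

```text
time: 0.5
tool_pos: [0.2032, -0.6434, 0.2308]
tcp_rot: [-3.141, -0.006, 0.0]
wrist_force: [0.2, 0.6, -0.3]
width: 0.601
```

Run:
```python
from h import *
s=bot.read_state(); print(s['time'],s['tool_pos'],s['q'],s['width']); print(R.from_rotvec(s['tcp_rot']).as_matrix().round(4))
d=np.load('top1.npz'); W=cloud(d); 
print([W[v,u].round(3) for v,u in((80,70),(40,60),(130,20),(86,130),(50,300))])
```

```text
0.5 [ 0.20315304 -0.64343382  0.23078528] [-1.30187349e+00  2.64250957e-01  1.60447664e+00 -1.41853329e-05
  1.27369699e+00  2.65417214e-01] 0.601098748826346
[[ 1.0e+00  3.5e-03 -2.0e-04]
 [ 3.5e-03 -1.0e+00  8.0e-04]
 [-2.0e-04 -8.0e-04 -1.0e+00]]
[array([0.769, 0.35 , 0.058]), array([0.835, 0.357, 0.094]), array([0.667, 0.436, 0.076]), array([0.774, 0.246, 0.002]), array([ 0.839, -0.11 ,  0.017])]
```

Emit:
move_arm --pt "20 -40 0 0.2 60" --pt "40 -80 10 0.2 60" --pt "60 -125 20 0.2 60" --pt "80 -165 30 0.2 60" --pt "100 -210 40 0.2 60" --pt "120 -255 50 0.2 60" --pt "140 -295 60 0.2 60" --pt "160 -340 70 0.2 60" --pt "180 -385 80 0.2 60" --pt "200 -425 80 0.2 60" --pt "220 -465 80 0.2 60" --pt "240 -508 80 0.2 60" --pt "255 -540 80 0.2 60" --pt "265 -561 80 0.2 60" --pt "265 -561 80 0.2 60" --pt "265 -561 80 0.2 60"

```text
time: 2.1
tool_pos: [0.4679, -0.0824, 0.1512]
tcp_rot: [3.141, 0.001, -0.001]
wrist_force: [-0.1, -0.4, 0.1]
width: 0.598
```

Run:
```python
from h import *
s=bot.read_state(); print(s['time'],s['tool_pos'],s['q'],s['width']); print(R.from_rotvec(s['tcp_rot']).as_matrix().round(4))
look('side','side2'); look('top','top2')
d=np.load('side2.npz'); W=cloud(d).reshape(-1,3)
p=W[(np.hypot(W[:,0]-.466,W[:,1]+.081)<.09)&(W[:,2]>.1)&(W[:,2]<.4)]
print(len(p)); 
for z in np.arange(.14,.28,.004):
    q=p[(p[:,2]>z)&(p[:,2]<z+.004)]
    if len(q): print(round(z,3),len(q),q.min(0)[:2].round(3),q.max(0)[:2].round(3))
```

```text
2.1 [ 0.46789522 -0.08239441  0.15121624] [-2.26360403e-01 -5.12451080e-02  2.10505542e+00 -5.90065314e-04
  1.08806696e+00  1.34438275e+00] 0.5975948917267304
[[ 1.e+00  3.e-04 -4.e-04]
 [ 3.e-04 -1.e+00 -4.e-04]
 [-4.e-04  4.e-04 -1.e+00]]
2766
0.152 12 [ 0.459 -0.112] [ 0.475 -0.05 ]
0.156 15 [ 0.456 -0.111] [ 0.478 -0.047]
0.16 16 [ 0.457 -0.112] [ 0.478 -0.043]
0.164 24 [ 0.457 -0.111] [ 0.479 -0.041]
0.168 21 [ 0.457 -0.116] [ 0.478 -0.042]
0.172 20 [ 0.457 -0.115] [ 0.478 -0.042]
0.176 24 [ 0.457 -0.112] [ 0.479 -0.041]
0.18 23 [ 0.457 -0.116] [ 0.474 -0.042]
0.184 18 [ 0.457 -0.111] [ 0.476 -0.041]
0.188 19 [ 0.457 -0.118] [ 0.473 -0.041]
0.192 6 [ 0.455 -0.116] [ 0.46  -0.044]
0.196 7 [ 0.454 -0.132] [ 0.479 -0.029]
0.2 29 [ 0.455 -0.133] [ 0.481 -0.025]
0.204 30 [ 0.454 -0.132] [ 0.478 -0.025]
0.208 27 [ 0.455 -0.109] [ 0.477 -0.022]
0.212 20 [ 0.452 -0.143] [ 0.478 -0.022]
0.216 21 [ 0.451 -0.141] [ 0.478 -0.021]
0.22 26 [ 0.45  -0.138] [ 0.478 -0.021]
0.224 32 [ 0.451 -0.136] [ 0.478 -0.018]
0.228 28 [ 0.45  -0.103] [ 0.477 -0.018]
0.232 31 [ 0.45  -0.147] [ 0.478 -0.017]
0.236 32 [ 0.45  -0.146] [ 0.477 -0.015]
0.24 35 [ 0.449 -0.146] [ 0.484 -0.015]
0.244 40 [ 0.448 -0.133] [ 0.487 -0.014]
0.248 49 [ 0.448 -0.095] [ 0.485 -0.014]
0.252 68 [ 0.448 -0.11 ] [ 0.486 -0.011]
0.256 64 [ 0.448 -0.099] [ 0.486 -0.015]
0.26 28 [ 0.456 -0.087] [ 0.476 -0.037]
0.264 24 [ 0.456 -0.074] [ 0.477 -0.042]
0.268 19 [ 0.456 -0.074] [ 0.477 -0.043]
0.272 20 [ 0.457 -0.056] [ 0.478 -0.042]
0.276 28 [ 0.437 -0.064] [ 0.488 -0.044]
```

View pics/side2.png

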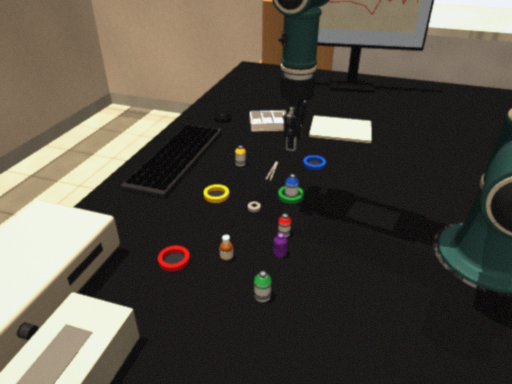

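Emit:
move_arm --pt "-1 0 25 0 60" --pt "-2 0 50 0 60" --pt "-2 0 75 0 60" --pt "-2 0 95 0 60" --pt "-2 0 110 0 60" --pt "-2 0 122 0 60" --pt "-2 0 130 0 60" --pt "-2 0 133 0 60" --pt "-2 0 133 0 60" --pt "-2 0 133 0 50" --pt "-2 0 133 0 42" --pt "-2 0 133 0 36" --pt "-2 0 133 0 30" --pt "-2 0 133 0 30" --pt "-2 0 133 0 30" --pt "-2 0 133 0 30" --newtons 30

```text
time: 3.8
tool_pos: [0.4669, -0.0825, 0.0192]
tcp_rot: [3.142, -0.005, 0.002]
wrist_force: [-0.8, 2.0, 5.8]
width: 0.386
```

Emit:
move_arm --pt "0 0 -3 0 25" --pt "0 0 -8 0 25" --pt "0 0 -16 0 25" --pt "0 0 -28 0 25" --pt "0 0 -42 0 25" --pt "0 0 -56 0 25" --pt "0 0 -70 0 25" --pt "0 0 -80 0 25" --pt "0 0 -85 0 25" --pt "0 0 -85 0 25"

```text
time: 4.8
tool_pos: [0.4667, -0.0827, 0.1043]
tcp_rot: [3.141, -0.005, 0.003]
wrist_force: [0.4, -0.6, -1.3]
width: 0.393
```

```bash
cat > z.py <<'E'
from h import *
import sys
t=sys.argv[1]; s=bot.read_state(); print(s['time'],s['tool_pos'],s['q'].round(2),s['width'],s['wrist_force'])
print(R.from_rotvec(s['tcp_rot']).as_matrix().round(4).tolist())
if len(sys.argv)>2:
    d=look('side','s'+t); e=look('top','t'+t)
    u,v=map(int,sys.argv[2:4]); c=d['pixels'][max(v-50,0):v+50,max(u-60,0):u+60,::-1]
    cv2.imwrite('pics/z'+t+'.png',cv2.resize(c,None,fx=5,fy=5,interpolation=cv2.INTER_CUBIC))
E
python3 z.py a 293 165
```

```text
4.8 [ 0.46665101 -0.08274079  0.1042954 ] [-0.23  0.    2.15 -0.    0.99  1.35] 0.39291369032702506 [ 0.41086133 -0.60239773 -1.33144323]
[[1.0, -0.0031, 0.0018], [-0.0031, -1.0, -0.0004], [0.0018, 0.0004, -1.0]]
```

View pics/za.png

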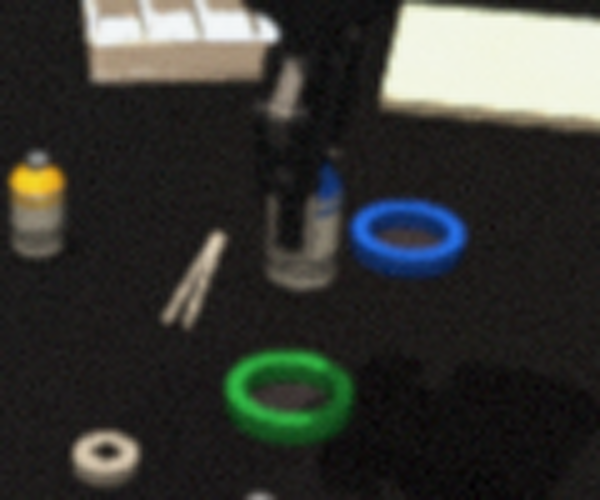

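The crop shows the blue objective held upright above the empty green collar, which is at about (290,395) in the crop. I'll carry it to the blue collar.

Emit:
move_arm --pt "-1 8 0 0 25" --pt "-4 25 0 0 25" --pt "-7 50 0 0 25" --pt "-11 78 0 0 25" --pt "-15 106 0 0 25" --pt "-19 134 0 0 25" --pt "-22 156 0 0 25" --pt "-24 170 0 0 25" --pt "-25 177 0 0 25" --pt "-25.5 180 0 0 25" --pt "-25.5 180 0 0 25" --pt "-25.5 180 10 0 25" --pt "-25.5 180 25 0 25" --pt "-25.5 180 40 0 25" --pt "-25.5 180 52 0 25" --pt "-25.5 180 60 0 25" --pt "-25.5 180 65 0 25" --pt "-25.5 180 65 0 25"

```text
time: 6.7
tool_pos: [0.4396, -0.262, 0.0375]
tcp_rot: [-3.141, 0.004, 0.002]
wrist_force: [0.5, 0.7, -1.0]
width: 0.386
```

```bash
python3 z.py b 313 150
python3 - <<'E'
import cv2;i=cv2.imread('pics/tb.png')[190:290,330:450];cv2.imwrite('pics/tbz.png',cv2.resize(i,None,fx=5,fy=5,interpolation=2))
E
```

```text
6.7 [ 0.439577   -0.26203334  0.0375375 ] [-0.59  0.17  2.12  0.    0.86  0.99] 0.3862064677120186 [ 0.54704409  0.7228181  -0.96392599]
[[1.0, -0.0028, -0.0011], [-0.0028, -1.0, 0.0008], [-0.0011, -0.0008, -1.0]]
```

View pics/zb.png

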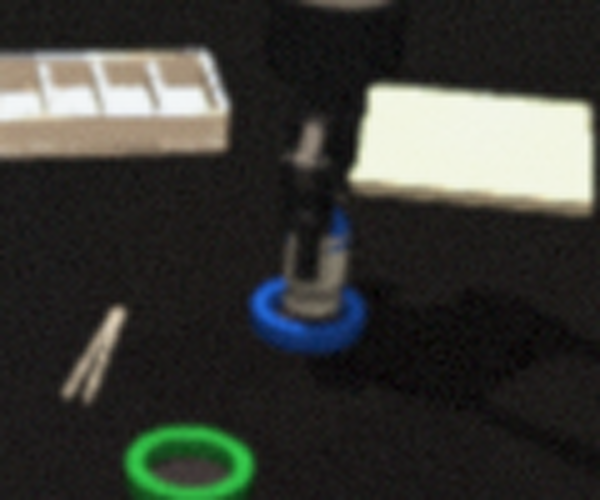

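View pics/tbz.png

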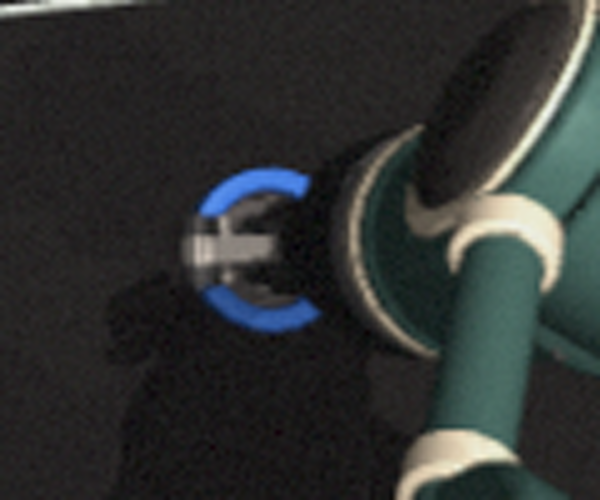

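Both crops show the objective centred over the blue ring. I'll lower it slowly and watch the force.

Emit:
move_arm --pt "0 0 5 0 25" --pt "0 0 10 0 25" --pt "0 0 13 0 25" --pt "0 0 15 0 25" --pt "0 0 16 0 25" --pt "0 0 17 0 25" --pt "0 0 17.5 0 25" --pt "0 0 17.5 0 25"

```text
time: 7.6
tool_pos: [0.44, -0.2625, 0.0208]
tcp_rot: [3.142, -0.005, 0.0]
wrist_force: [-0.2, 0.7, -1.4]
width: 0.388
```

Emit:
move_arm --pt "0 0 0.5 0 25" --pt "0 0 1 0 25" --pt "0 0 1.5 0 25" --pt "0 0 1.5 0 25"

```text
time: 8.0
tool_pos: [0.44, -0.2625, 0.0193]
tcp_rot: [3.142, -0.005, 0.0]
wrist_force: [-0.9, -0.3, -1.4]
width: 0.388
```

Emit:
move_arm --pt "0 0 0.5 0 25" --pt "0 0 1 0 25" --pt "0 0 1 0 25"

```text
time: 8.3
tool_pos: [0.44, -0.2626, 0.0193]
tcp_rot: [-3.141, 0.005, 0.0]
wrist_force: [-1.9, 2.4, 7.5]
width: 0.389
```

Contact: the force rose to 7.5 N and the height stopped changing. I'll release slowly and go up.

Emit:
move_arm --pt "0 0 -0.5 0 39" --pt "0 0 -0.5 0 42" --pt "0 0 -0.5 0 46" --pt "0 0 -0.5 0 52" --pt "0 0 -0.5 0 60" --pt "0 0 -0.5 0 60" --pt "0 0 -5 0 60" --pt "0 0 -15 0 60" --pt "0 0 -30 0 60" --pt "0 0 -50 0 60" --pt "0 0 -75 0 60" --pt "0 0 -100 0 60" --pt "0 0 -115 0 60" --pt "0 0 -115 0 60"

```text
time: 9.7
tool_pos: [0.4419, -0.2638, 0.1366]
tcp_rot: [3.138, -0.005, 0.008]
wrist_force: [0.7, -0.6, 0.1]
width: 0.598
```

```bash
python3 z.py c 313 165
```

```text
9.7 [ 0.44193445 -0.26382253  0.13664235] [-0.59  0.04  2.05 -0.    1.05  0.99] 0.5978310979726303 [ 0.73046465 -0.55223743  0.11012853]
[[1.0, -0.0031, 0.0053], [-0.0031, -1.0, -0.0035], [0.0053, 0.0035, -1.0]]
```

View pics/zc.png

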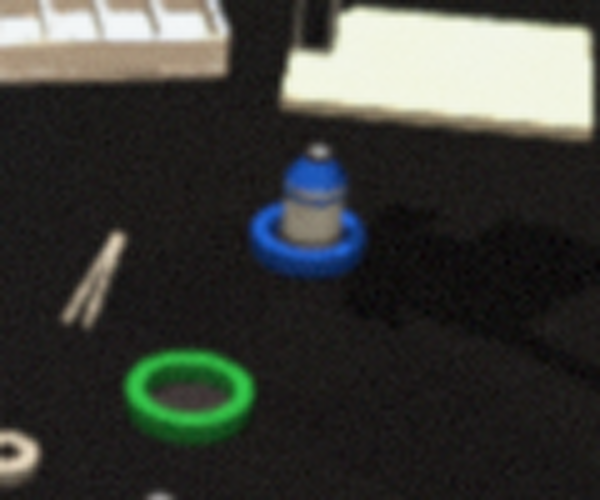

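Blue stands upright in its collar. Next is green.

Emit:
move_arm --pt "0 -15 0 0 60" --pt "0 -50 0 0 60" --pt "0 -90 0 0 60" --pt "0 -130 0 0 60" --pt "0 -170 0 0 60" --pt "0 -210 0 0 60" --pt "0 -250 0 0 60" --pt "0 -290 0 0 60" --pt "0 -330 0 0 60" --pt "0 -370 0 0 60" --pt "0 -410 0 0 60" --pt "-1 -450 0 0 60" --pt "-2 -485 0 0 60" --pt "-2.5 -510 0 0 60" --pt "-2.5 -524 0 0 60" --pt "-2.5 -524 0 0 60" --pt "-2.5 -524 0 0 60" --pt "-2.5 -524 0 0 60"

```text
time: 11.6
tool_pos: [0.4386, 0.2603, 0.1328]
tcp_rot: [3.141, -0.007, -0.002]
wrist_force: [-0.4, 0.5, -0.5]
width: 0.604
```

```bash
python3 z.py d
```

```text
11.6 [0.43864975 0.26026342 0.1327533 ] [ 0.49  0.04  2.05 -0.    1.05  2.06] 0.603621215608915 [-0.43232275  0.53894422 -0.50259066]
[[1.0, -0.0042, -0.0011], [-0.0042, -1.0, -0.001], [-0.0011, 0.001, -1.0]]
```

Emit:
move_arm --pt "0 0 20 0 60" --pt "0 0 45 0 60" --pt "0 0 68 0 60" --pt "0 0 86 0 60" --pt "0 0 100 0 60" --pt "0 0 110 0 60" --pt "0 0 116 0 60" --pt "0 0 116 0 60" --pt "0 0 116 0 50" --pt "0 0 116 0 42" --pt "0 0 116 0 35" --pt "0 0 116 0 25" --pt "0 0 116 0 25" --pt "0 0 116 0 25"

```text
time: 13.0
tool_pos: [0.4399, 0.262, 0.0183]
tcp_rot: [-3.141, 0.005, -0.003]
wrist_force: [-1.0, -0.7, 6.2]
width: 0.366
```

Emit:
move_arm --pt "0 0 -3 0 22" --pt "0 0 -8 0 22" --pt "0 0 -16 0 22" --pt "0 0 -28 0 22" --pt "0 0 -42 0 22" --pt "0 0 -58 0 22" --pt "0 0 -74 0 22" --pt "0 0 -86 0 22" --pt "0 0 -92 0 22" --pt "0 0 -92 0 22"

```text
time: 14.0
tool_pos: [0.4399, 0.2619, 0.1107]
tcp_rot: [-3.14, 0.005, -0.004]
wrist_force: [-0.1, 0.7, -1.9]
width: 0.36
```

```bash
python3 z.py e 263 270
```

```text
14.0 [0.43990152 0.26194194 0.11074146] [0.49 0.06 2.07 0.   1.   2.06] 0.3598178912116939 [-0.11904543  0.67069229 -1.92533177]
[[1.0, -0.0032, 0.0023], [-0.0032, -1.0, 0.0012], [0.0023, -0.0012, -1.0]]
```

View pics/ze.png

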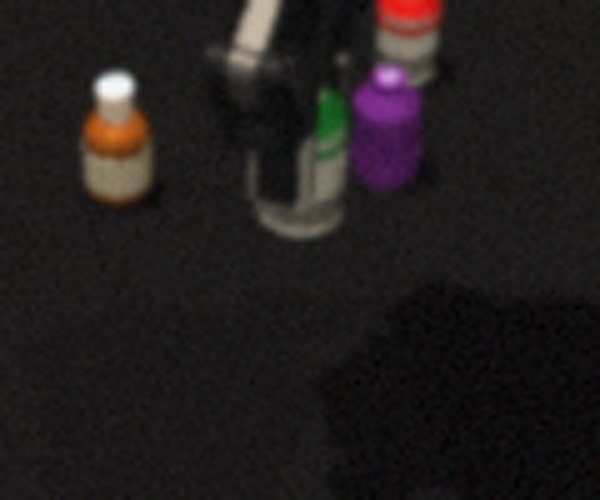

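The green objective is held upright and lifted clear. The purple one (385,130 in the crop) and the bottle (118,140) haven't moved. I'll carry green to its collar.

Emit:
move_arm --pt "0 8 0 0 22" --pt "2 25 0 0 22" --pt "4 50 0 0 22" --pt "6 80 0 0 22" --pt "9 110 0 0 22" --pt "12 140 0 0 22" --pt "15 170 0 0 22" --pt "18 200 0 0 22" --pt "21 230 0 0 22" --pt "24 260 0 0 22" --pt "26 290 0 0 22" --pt "28 315 0 0 22" --pt "29 332 0 0 22" --pt "29 341 0 0 22" --pt "29 345 0 0 22" --pt "29 345 0 0 22" --pt "29 345 0 0 22"

```text
time: 15.8
tool_pos: [0.4667, -0.083, 0.109]
tcp_rot: [-3.141, 0.004, 0.001]
wrist_force: [0.2, 0.5, -2.0]
width: 0.363
```

Emit:
move_arm --pt "0 0 10 0 22" --pt "0 0 25 0 22" --pt "0 0 42 0 22" --pt "0 0 56 0 22" --pt "0 0 66 0 22" --pt "0 0 71 0 22" --pt "0 0 71 0 22"

```text
time: 16.5
tool_pos: [0.4663, -0.0831, 0.0374]
tcp_rot: [-3.141, 0.004, 0.003]
wrist_force: [0.1, -0.4, -0.3]
width: 0.366
```

```bash
python3 z.py f 291 180;  python3 - <<'E'
import cv2;i=cv2.imread('pics/tf.png')[180:280,235:355];cv2.imwrite('pics/tfz.png',cv2.resize(i,None,fx=5,fy=5,interpolation=2))
E
```

```text
16.5 [ 0.46632169 -0.08314227  0.03740522] [-0.23  0.1   2.2   0.    0.85  1.34] 0.3655589400638765 [ 0.14495419 -0.39590676 -0.29196069]
[[1.0, -0.0026, -0.0017], [-0.0026, -1.0, 0.0004], [-0.0017, -0.0004, -1.0]]
```

View pics/zf.png

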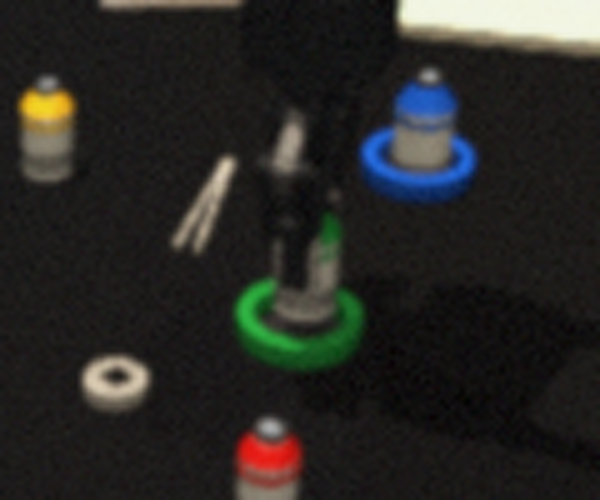

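View pics/tfz.png

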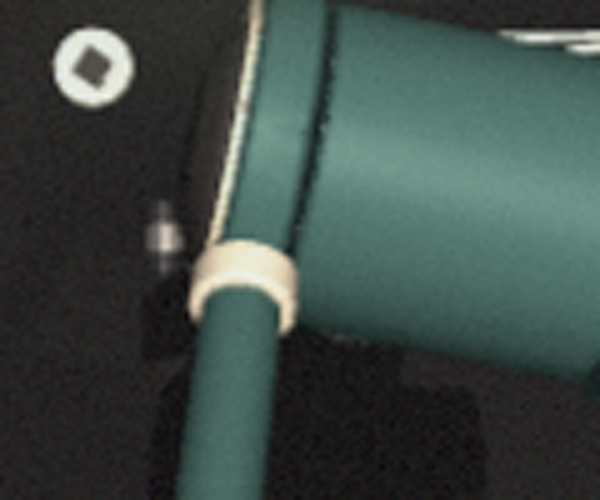

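The side view shows the green objective centred in the green ring; the arm blocks the top view. I'll lower it.

Emit:
move_arm --pt "1 0 5 0 22" --pt "1 0 10 0 22" --pt "1 0 13 0 22" --pt "1 0 15 0 22" --pt "1 0 16.5 0 22" --pt "1 0 17.5 0 22" --pt "1 0 18 0 22" --pt "1 0 18.5 0 22" --pt "1 0 18.5 0 22"

```text
time: 17.5
tool_pos: [0.468, -0.0836, 0.0198]
tcp_rot: [-3.142, 0.005, -0.0]
wrist_force: [0.7, 0.3, -0.5]
width: 0.365
```

Emit:
move_arm --pt "0 0 0.5 0 22" --pt "0 0 1 0 22" --pt "0 0 1.5 0 22" --pt "0 0 1.5 0 22"

```text
time: 17.9
tool_pos: [0.4681, -0.0836, 0.0184]
tcp_rot: [3.142, -0.005, 0.0]
wrist_force: [-0.1, -0.3, -0.7]
width: 0.363
```

Emit:
move_arm --pt "0 0 0.5 0 22" --pt "0 0 1 0 22" --pt "0 0 1 0 22"

```text
time: 18.2
tool_pos: [0.4681, -0.0836, 0.0183]
tcp_rot: [-3.142, 0.005, 0.0]
wrist_force: [-4.0, 0.6, 9.1]
width: 0.365
```

Emit:
move_arm --pt "0 0 -0.5 0 37" --pt "0 0 -0.5 0 40" --pt "0 0 -0.5 0 44" --pt "0 0 -0.5 0 50" --pt "0 0 -0.5 0 58" --pt "0 0 -0.5 0 58" --pt "0 0 -5 0 58" --pt "0 0 -15 0 58" --pt "0 0 -30 0 58" --pt "0 0 -50 0 58" --pt "0 0 -75 0 58" --pt "0 0 -95 0 58" --pt "0 0 -105 0 56" --pt "0 0 -105 0 56" --pt "0 0 -105 0 56"

```text
time: 19.7
tool_pos: [0.4677, -0.0835, 0.122]
tcp_rot: [-3.142, 0.005, 0.0]
wrist_force: [0.4, 0.1, -0.1]
width: 0.559
```

```bash
python3 z.py g 291 200
```

```text
19.7 [ 0.46768855 -0.08349809  0.12202649] [-0.23 -0.02  2.13  0.    1.03  1.34] 0.5593113128399314 [ 0.36752914  0.12639422 -0.1109621 ]
[[1.0, -0.0031, -0.0002], [-0.0031, -1.0, 0.0001], [-0.0002, -0.0001, -1.0]]
```

View pics/zg.png

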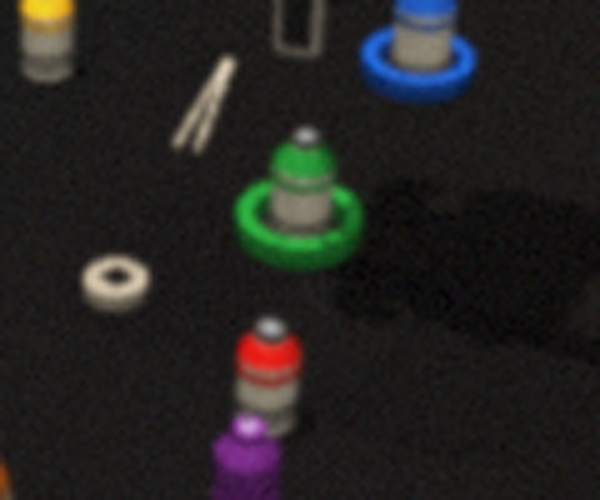

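Green stands in its collar. Next is red.

Emit:
move_arm --pt "-2 -12 0 0 55" --pt "-7 -40 0 0 55" --pt "-12 -75 0 0 55" --pt "-17 -110 0 0 55" --pt "-20 -135 0 0 55" --pt "-22 -146 0 0 55" --pt "-22 -149.5 0 0 55" --pt "-22 -149.5 0 0 55" --pt "-22 -149.5 0 0 55"

```text
time: 20.7
tool_pos: [0.4466, 0.0654, 0.1221]
tcp_rot: [3.141, -0.006, -0.0]
wrist_force: [0.1, 0.3, 0.8]
width: 0.552
```

Emit:
move_arm --pt "0 0 15 0 55" --pt "0 0 38 0 55" --pt "0 0 60 0 55" --pt "0 0 78 0 55" --pt "0 0 92 0 55" --pt "0 0 101 0 55" --pt "0 0 107 0 55" --pt "0 0 108 0 55" --pt "0 0 108 0 48" --pt "0 0 108 0 40" --pt "0 0 108 0 32" --pt "0 0 108 0 20" --pt "0 0 108 0 20" --pt "0 0 108 0 20"

```text
time: 22.1
tool_pos: [0.4472, 0.0661, 0.0151]
tcp_rot: [-3.141, 0.005, -0.002]
wrist_force: [-1.2, -0.1, 6.1]
width: 0.312
```

```bash
python3 z.py h 285 225
```

```text
22.1 [0.44722278 0.06610732 0.01511985] [ 0.09  0.1   2.25 -0.    0.79  1.67] 0.3123107052604755 [-1.15793884 -0.05923982  6.10180079]
[[1.0, -0.003, 0.0014], [-0.003, -1.0, 0.0001], [0.0014, -0.0001, -1.0]]
```

View pics/zh.png

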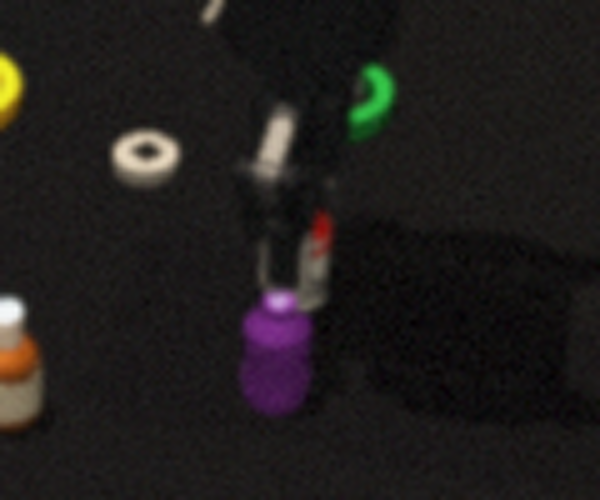

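Red is gripped and the purple one is untouched. I'll lift and carry it.

Emit:
move_arm --pt "0 0 -3 0 18" --pt "0 0 -8 0 18" --pt "0 0 -16 0 18" --pt "0 0 -28 0 18" --pt "0 0 -44 0 18" --pt "0 0 -62 0 18" --pt "0 0 -78 0 18" --pt "0 0 -90 0 18" --pt "0 0 -97 0 18" --pt "0 0 -100 0 18" --pt "0 0 -100 0 18"

```text
time: 23.3
tool_pos: [0.4465, 0.066, 0.1145]
tcp_rot: [-3.142, 0.005, -0.0]
wrist_force: [0.1, -0.2, -1.3]
width: 0.315
```

Emit:
move_arm --pt "5 -4 0 0 18" --pt "18 -15 0 0 18" --pt "38 -31 0 0 18" --pt "60 -49 0 0 18" --pt "82 -67 0 0 18" --pt "104 -85 0 0 18" --pt "126 -103 0 0 18" --pt "148 -121 0 0 18" --pt "168 -137 0 0 18" --pt "184 -150 0 0 18" --pt "194 -158 0 0 18" --pt "198.5 -162 0 0 18" --pt "198.5 -162 0 0 18" --pt "198.5 -162 0 0 18"

```text
time: 24.7
tool_pos: [0.6448, 0.227, 0.1138]
tcp_rot: [3.141, -0.005, -0.002]
wrist_force: [-0.5, 0.0, -2.6]
width: 0.315
```

Emit:
move_arm --pt "0 0 8 0 18" --pt "0 0 22 0 18" --pt "0 0 40 0 18" --pt "0 0 56 0 18" --pt "0 0 68 0 18" --pt "0 0 76 0 18" --pt "0 0 80 0 18" --pt "0 0 80 0 18"

```text
time: 25.5
tool_pos: [0.6452, 0.2273, 0.0335]
tcp_rot: [3.141, -0.005, -0.002]
wrist_force: [-0.4, 0.4, -0.9]
width: 0.316
```

```bash
python3 z.py i 174 245
python3 - <<'E'
import cv2;i=cv2.imread('pics/ti.png')[96:196,80:200];cv2.imwrite('pics/tiz.png',cv2.resize(i,None,fx=5,fy=5,interpolation=2))
E
```

```text
25.5 [0.64518713 0.22729061 0.03352977] [0.3  0.45 1.74 0.   0.95 1.88] 0.3157127871841148 [-0.35248552  0.44947192 -0.87805764]
[[1.0, -0.0031, -0.001], [-0.0031, -1.0, -0.0003], [-0.001, 0.0003, -1.0]]
```

View pics/zi.png

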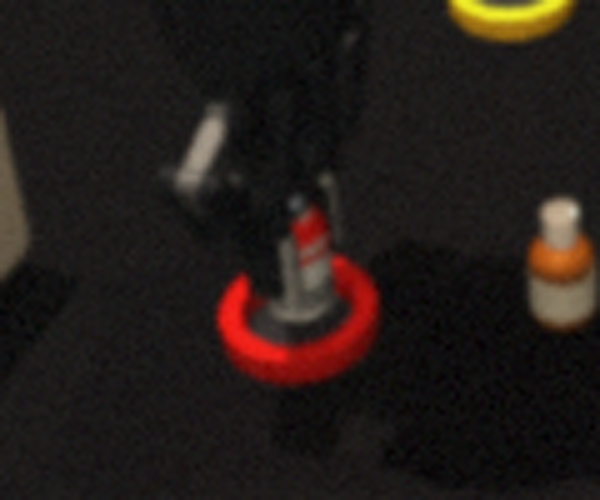

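View pics/tiz.png

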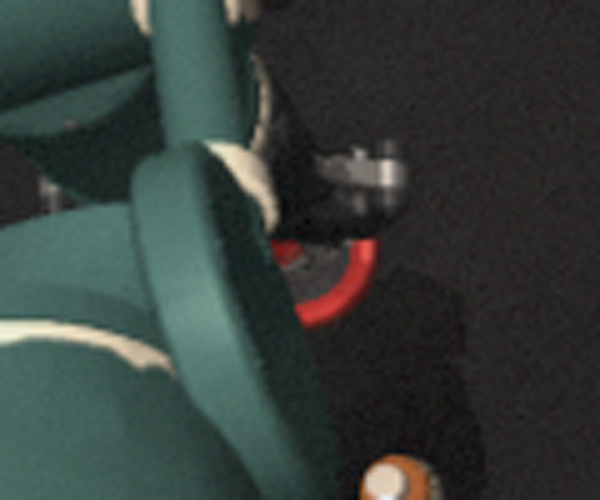

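The side view shows the red objective inside the red ring. I'll lower it.

Emit:
move_arm --pt "0 0 5 0 18" --pt "0 0 10 0 18" --pt "0 0 13 0 18" --pt "0 0 15 0 18" --pt "0 0 16.5 0 18" --pt "0 0 17.5 0 18" --pt "0 0 18 0 18" --pt "0 0 18.5 0 18" --pt "0 0 18.5 0 18"

```text
time: 26.5
tool_pos: [0.6455, 0.2274, 0.0158]
tcp_rot: [-3.142, 0.005, -0.0]
wrist_force: [-0.3, -0.3, -0.8]
width: 0.315
```

Emit:
move_arm --pt "0 0 0.5 0 18" --pt "0 0 1 0 18" --pt "0 0 1 0 18"

```text
time: 26.8
tool_pos: [0.6456, 0.2274, 0.0152]
tcp_rot: [-3.141, 0.005, -0.0]
wrist_force: [-1.3, -0.1, 2.0]
width: 0.316
```

Emit:
move_arm --pt "0 0 0.3 0 18" --pt "0 0 0.3 0 32" --pt "0 0 0 0 35" --pt "0 0 0 0 39" --pt "0 0 0 0 45" --pt "0 0 0 0 54" --pt "0 0 0 0 56" --pt "0 0 -5 0 56" --pt "0 0 -15 0 56" --pt "0 0 -30 0 56" --pt "0 0 -50 0 56" --pt "0 0 -75 0 56" --pt "0 0 -100 0 56" --pt "0 0 -115 0 56" --pt "0 0 -115 0 56" --pt "0 0 -115 0 56"

```text
time: 28.4
tool_pos: [0.6455, 0.2274, 0.1302]
tcp_rot: [-3.141, 0.005, -0.001]
wrist_force: [-0.7, -0.2, -0.2]
width: 0.56
```

```bash
python3 z.py j 194 245
```

```text
28.4 [0.64553617 0.22736712 0.13019361] [0.3  0.35 1.68 0.   1.11 1.88] 0.5595146554639452 [-0.72405013 -0.1744077  -0.19014465]
[[1.0, -0.0031, 0.0008], [-0.0031, -1.0, 0.0002], [0.0008, -0.0002, -1.0]]
```

View pics/zj.png

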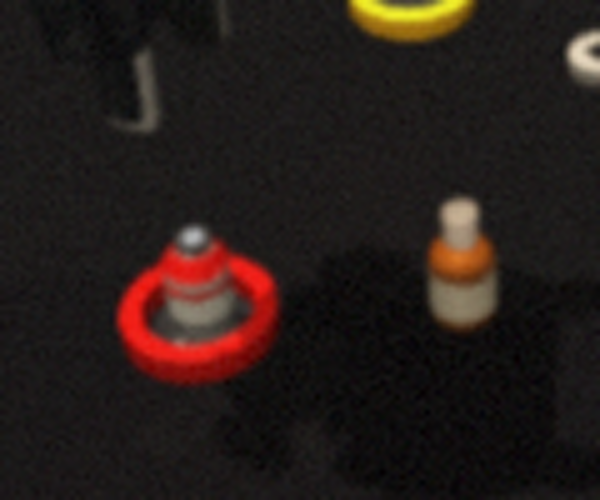

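Red is upright in its collar. Next is yellow.

Emit:
move_arm --pt "0 12 0 0 57" --pt "1 40 0 0 57" --pt "1 75 0 0 57" --pt "2 110 0 0 57" --pt "2 145 0 0 57" --pt "2 180 0 0 57" --pt "3 215 0 0 57" --pt "3 250 0 0 57" --pt "3 285 0 0 57" --pt "4 320 0 0 57" --pt "4 355 0 0 57" --pt "5 388 0 0 57" --pt "5 412 0 0 57" --pt "5 425 0 0 57" --pt "5 429 0 0 57" --pt "5 429 0 0 57" --pt "5 429 0 0 57"

```text
time: 30.2
tool_pos: [0.6489, -0.2006, 0.1294]
tcp_rot: [-3.141, 0.004, 0.001]
wrist_force: [0.6, -0.1, -0.3]
width: 0.568
```

Emit:
move_arm --pt "0 0 15 0 57" --pt "0 0 40 0 57" --pt "0 0 65 0 57" --pt "0 0 85 0 57" --pt "0 0 100 0 57" --pt "0 0 109 0 57" --pt "0 0 114 0 57" --pt "0 0 114.5 0 57" --pt "0 0 114.5 0 48" --pt "0 0 114.5 0 40" --pt "0 0 114.5 0 32" --pt "0 0 114.5 0 20" --pt "0 0 114.5 0 20" --pt "0 0 114.5 0 20"

```text
time: 31.6
tool_pos: [0.6501, -0.202, 0.0167]
tcp_rot: [3.141, -0.005, 0.003]
wrist_force: [0.9, 0.8, 4.7]
width: 0.336
```

Emit:
move_arm --pt "0 0 -3 0 18" --pt "0 0 -8 0 18" --pt "0 0 -16 0 18" --pt "0 0 -28 0 18" --pt "0 0 -44 0 18" --pt "0 0 -60 0 18" --pt "0 0 -74 0 18" --pt "0 0 -82 0 18" --pt "0 0 -85 0 18" --pt "0 0 -85 0 18" --pt "0 0 -85 0 18"

```text
time: 32.7
tool_pos: [0.6485, -0.2014, 0.0995]
tcp_rot: [-3.141, 0.005, 0.002]
wrist_force: [0.0, 0.5, -1.1]
width: 0.336
```

```bash
python3 z.py k 240 150
```

```text
32.7 [ 0.64854004 -0.20143347  0.09949175] [-0.34  0.38  1.71  0.    1.06  1.24] 0.3358404009999688 [ 0.00282924  0.53831978 -1.12829873]
[[1.0, -0.0031, -0.0013], [-0.0031, -1.0, 0.0005], [-0.0013, -0.0005, -1.0]]
```

View pics/zk.png

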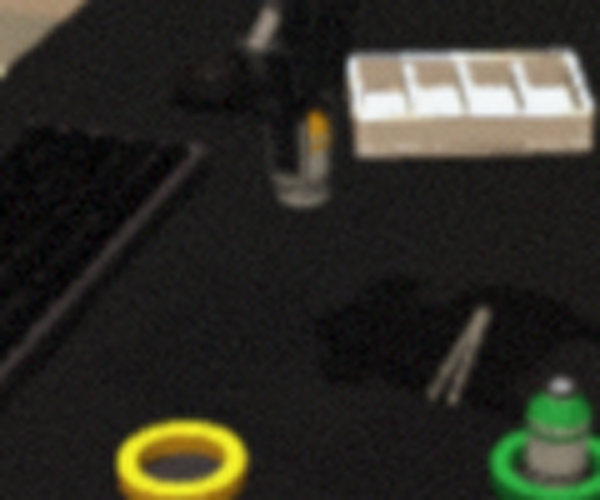

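Yellow is held upright. I'll carry it to the yellow collar.

Emit:
move_arm --pt "0 -6 0 0 18" --pt "0 -20 0 0 18" --pt "1 -42 0 0 18" --pt "1 -68 0 0 18" --pt "2 -94 0 0 18" --pt "2 -120 0 0 18" --pt "3 -144 0 0 18" --pt "3 -162 0 0 18" --pt "3 -173 0 0 18" --pt "3 -177 0 0 18" --pt "3 -177 0 0 18" --pt "3 -177 8 0 18" --pt "3 -177 22 0 18" --pt "3 -177 38 0 18" --pt "3 -177 51 0 18" --pt "3 -177 60 0 18" --pt "3 -177 64 0 18" --pt "3 -177 64 0 18" --pt "3 -177 64 0 18"

```text
time: 34.7
tool_pos: [0.6532, -0.0247, 0.0366]
tcp_rot: [3.142, -0.005, 0.001]
wrist_force: [0.6, -0.5, -0.8]
width: 0.339
```

```bash
python3 z.py l 216 180
python3 - <<'E'
import cv2;i=cv2.imread('pics/tl.png')[90:190,205:325];cv2.imwrite('pics/tlz.png',cv2.resize(i,None,fx=5,fy=5,interpolation=2))
E
```

```text
34.7 [ 0.65315155 -0.02467641  0.03664083] [-0.08  0.4   1.81  0.    0.93  1.5 ] 0.3386521122431199 [ 0.60527298 -0.46539788 -0.84388878]
[[1.0, -0.0031, 0.0007], [-0.0031, -1.0, -0.0], [0.0007, 0.0, -1.0]]
```

View pics/zl.png

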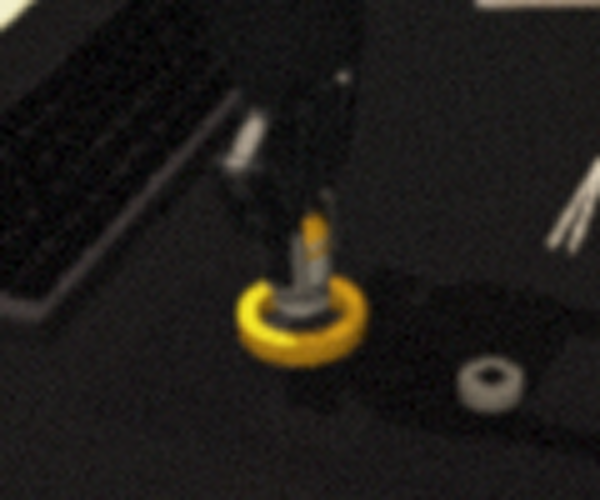

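Yellow is centred in the ring; I'll lower it.

Emit:
move_arm --pt "0 0 5 0 18" --pt "0 0 10 0 18" --pt "0 0 14 0 18" --pt "0 0 16.5 0 18" --pt "0 0 18 0 18" --pt "0 0 18.5 0 18" --pt "0 0 19 0 18" --pt "0 0 19.5 0 18" --pt "0 0 19.5 0 18"

```text
time: 35.7
tool_pos: [0.6528, -0.0247, 0.0169]
tcp_rot: [3.142, -0.005, 0.0]
wrist_force: [-0.4, 0.9, -0.7]
width: 0.34
```

Emit:
move_arm --pt "0 0 0.5 0 18" --pt "0 0 1 0 18" --pt "0 0 1 0 18"

```text
time: 36.0
tool_pos: [0.6529, -0.0247, 0.0167]
tcp_rot: [3.142, -0.005, 0.001]
wrist_force: [-2.4, -0.3, 5.1]
width: 0.337
```

Emit:
move_arm --pt "0 0 -0.3 0 34" --pt "0 0 -0.3 0 37" --pt "0 0 -0.3 0 41" --pt "0 0 -0.3 0 47" --pt "0 0 -0.3 0 56" --pt "0 0 -0.3 0 58" --pt "0 0 -5 0 58" --pt "0 0 -15 0 58" --pt "0 0 -30 0 58" --pt "0 0 -50 0 58" --pt "0 0 -75 0 58" --pt "0 0 -105 0 58" --pt "0 0 -140 0 58" --pt "0 0 -170 0 58" --pt "0 0 -185 0 58" --pt "0 0 -185 0 58"

```text
time: 37.6
tool_pos: [0.6549, -0.0248, 0.2053]
tcp_rot: [3.141, -0.005, 0.012]
wrist_force: [0.8, 0.6, -0.8]
width: 0.579
```

Emit:
move_arm --pt "-10 15 0 0 58" --pt "-25 50 0 0 58" --pt "-40 90 0 0 58" --pt "-60 130 0 0 58" --pt "-80 170 0 0 58" --pt "-100 210 0 0 58" --pt "-120 250 0 0 58" --pt "-140 290 0 0 58" --pt "-160 330 0 0 58" --pt "-180 370 0 0 58" --pt "-200 410 0 0 58" --pt "-220 450 0 0 58" --pt "-240 490 0 0 58" --pt "-250 510 0 0 58" --pt "-250 510 0 0 58" --pt "-250 510 0 0 58" --pt "-250 510 0 0 58"

```text
time: 39.3
tool_pos: [0.4013, -0.5322, 0.1997]
tcp_rot: [-3.139, 0.003, 0.001]
wrist_force: [0.4, -0.2, 0.0]
width: 0.584
```

```bash
python3 z.py m 240 200
python3 - <<'E'
from h import *
W0=cloud(np.load('side1.npz'))
d=np.load('sm.npz');S=cloud(d).reshape(-1,3); T=cloud(np.load('tm.npz')).reshape(-1,3)
for k,c,h,r in(('red',(.646,.2275),.038,.014),('yellow',(.6525,-.0245),.041,.015),('green',(.468,-.083),.044,.016),('blue',(.4405,-.2625),.048,.017),('bottle',(.5435,.182),.05,.014),('puck',(.5408,-.0025),.0,.016),('purple',(.437,.135),.036,.014)):
    q=S[np.hypot(*(S[:,:2]-c).T)<.024]; b=q[(q[:,2]>.018)&(q[:,2]<h-.003)]
    t=T[np.hypot(*(T[:,:2]-c).T)<.024]; zt=np.nanmax(t[:,2])
    zm=np.nanmax(q[:,2]); print(k,c,'zmax',zm.round(4),'nose',q[q[:,2]>zm-.004][:,:2].mean(0).round(4),'body',circ(b[:,:2],r)[:2].round(4) if len(b)>5 else '', 'topcam',zt.round(4),t[t[:,2]>zt-.004][:,:2].mean(0).round(4))
E
```

```text
39.3 [ 0.4013232  -0.53216243  0.19974951] [-0.96  0.27  1.66  0.    1.22  0.61] 0.5840117301098681 [ 0.37748211 -0.18874566  0.01665754]
[[1.0, -0.0022, -0.0008], [-0.0022, -1.0, 0.0022], [-0.0008, -0.0022, -1.0]]
red (0.646, 0.2275) zmax 0.052 nose [0.6439 0.2278] body [0.6446 0.2263] topcam 0.0557 [0.6452 0.2277]
yellow (0.6525, -0.0245) zmax 0.0564 nose [ 0.6505 -0.0236] body [ 0.652  -0.0252] topcam 0.0611 [ 0.6524 -0.0237]
green (0.468, -0.083) zmax 0.0612 nose [ 0.4664 -0.0826] body [ 0.4668 -0.0847] topcam 0.0632 [ 0.4673 -0.083 ]
blue (0.4405, -0.2625) zmax 0.0676 nose [ 0.4385 -0.261 ] body [ 0.4387 -0.2639] topcam 0.0702 [ 0.4389 -0.2607]
bottle (0.5435, 0.182) zmax 0.059 nose [0.5424 0.1838] body [0.5437 0.1808] topcam 0.061 [0.5437 0.1834]
puck (0.5408, -0.0025) zmax 0.0111 nose [ 0.5416 -0.0023] body  topcam 0.0163 [ 0.5424 -0.0049]
purple (0.437, 0.135) zmax 0.0537 nose [0.437 0.136] body [0.4373 0.1345] topcam 0.0559 [0.4385 0.1365]
```

View pics/sm.png

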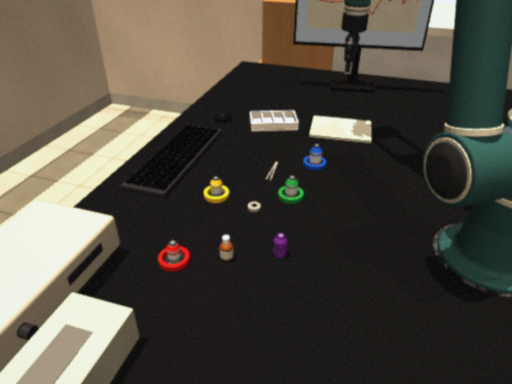

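View pics/tm.png

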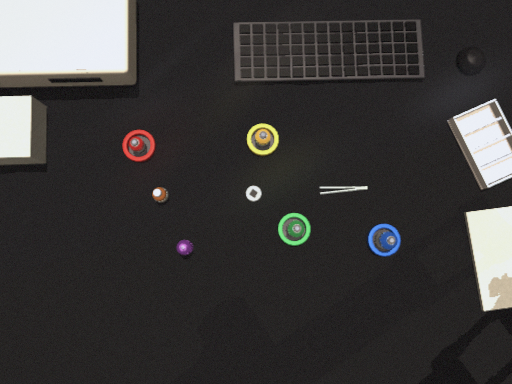

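Both views show red (139,146), yellow (263,139), green (294,229) and blue (384,240) upright in their matching collars in the top view. The disc (254,193), bottle (160,195) and purple objective (185,247) are at their original pixels, and the arm is clear. I'll hand in the job.

```bash
python3 -c "
from workcell import bot
print(bot.finish_job()); print(bot.read_state()['time'])"
```

```text
the job is handed in; nothing more can be done
None
the job is handed in; nothing more can be done
```

All four objectives now stand upright on the felt in their matching collars. I moved blue out of the green collar into its own first, then parked green, red and yellow. The job was handed in at about 39 s, with the gripper well clear of everything.

- **Set-down:** each objective was lowered in steps of about 0.5 mm until the wrist force showed contact. The readings at that point were 2–9 N.
- **Final check, both cameras:** nose heights were within about 2 mm of nominal in the side view and 4–5 mm high in the top view, as they were before the moves. Each objective is within about 2 mm of its collar's centre.
- **Left alone:** the bottle, calibration disc and purple look-alike are at the same pixels as at the start.
- **Disagreements:** the two cameras differed by 1–3 mm in position, and the disc's position estimate shifted by about 2 mm between looks. I took both as measurement noise, because the disc's pixels did not move. No check failed.

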